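# Draw the contrast plate home and latch it

### The job

Draw the dark contrast plate of the seed sorting frame out from under the white hood towards you, by pressing gently on its top and pulling, until it is fully home against the near rail of the frame. Then swing the turn latch fully across behind it so that the plate cannot slide back. Bear on the plate with less than 20 N, or its sprung bed is damaged, and leave everything else on the bench alone.

Things in the scene. Friction and masses are not known exactly. Their poses are not given: they have to be found in the camera images.
- frame: the seed sorting frame, fixed: a grey board in wooden rails, 340 x 330 mm. Origin on the table; z up, -x points to the robot's end, +y to the latch side. Board and liner top at z = 12 mm. Rails are 25 mm wide, 30 mm high; side rails' inner faces at y = +-140 mm. Two guide strips (inner faces y = +-57 mm, tops z = 16 mm) make a straight track along x for the plate
- stop (a point): middle of the inner face of the frame's near rail, at board height (frame x = -130, y = 0, z = 12 mm): the plate's near edge rests against this face when home; axes as the frame's
- hood (a point): middle of the near top edge of the fixed white hood that bridges the track from frame x = 95 to 185 mm; top at 40 mm, underside at 34 mm, 138 mm wide (y). It covers the far end of the plate at the start
- plate: the dark contrast plate, a loose rubber-faced slab 130 (x) x 110 (y) x 8 mm, 0.6 to 0.9 kg, lying flat in the track on a stiffly sprung white liner that gives 2 to 3 mm under the allowed press; origin at the centre of its underside. Far edge starts under the hood. Home: origin at frame x = -65 mm. Fingers slip on it if pressed under about 7 N; over 20 N damages the bed: feel for contact, press with 10 to 15 N
- latch (a joint): turn latch, a flat steel bar swinging level about a pin; 0: bar points to frame +x (open, beside the track); grows clockwise seen from above to 1.57: bar points to frame -y, across the track behind the plate (end stop 1.6). Bar 14 mm wide, 50 mm long from the pin, z 16.5 to 24.5 mm; blocked by the plate unless that is within 4 mm of home. Stays where left; takes 1.5 N at the knob
- latch_pin (a point): the latch's upright pivot axis, at frame x = 11, y = 78 mm, at the height of the bar's top (24.5 mm)
- latch_knob (a point): point on the axis of the latch's black upright knob, a round peg 12 mm across standing on the bar 36 mm from the pin; this point is 45 mm above the table, the knob's top 57.5 mm, its foot 24.5 mm
- spatula: a flat steel spatula with a handle, 160 mm long, lying on the board inside the frame beside the plate's track; bystander to be left alone; origin at the centre of its underside
- loupe: a dark metal hand loupe, a round puck 32 mm across and 26 mm high, standing on the board inside the frame between latch side rail and track; bystander to be left alone; origin at the centre of its underside
- dish: a white dish 90 mm across, 18 mm high, on the table; bystander to be left alone; origin at the centre of its underside
- bin: a clear open plastic bin, 180 x 130 x 90 mm, on the table; bystander to be left alone; origin at the centre of its underside
- bottle: a clear bottle, 70 mm across, 200 mm high; bystander to be left alone; origin at the centre of its underside
- camera: a small black camera, 32 x 70 x 50 mm; bystander to be left alone; origin at the centre of its underside
- jar: a small sample jar, 56 mm across, 70 mm high; bystander to be left alone; origin at the centre of its underside
Things that resemble listed ones, but are neither listed nor needed, are in the scene too. Of the things like the plate, leave any that is blue or yellow; of the rest the smaller one is meant.

How it is judged:
On the way:
1. the plate is home against the near rail while the latch is still open (x of plate in the frame of frame below -0.061 m and z of plate in the frame of frame below 0.016 m and angle between the x axis of plate and the x axis of frame, either way round below 0.05 rad and value of joint latch below 0.8 rad), for 0.2 s.
At the end, for the whole second after the job is handed in: the plate lies flat on the board, its near edge within 4 mm of the near rail and square to it within 0.05 rad, at rest; the latch is turned to at least 1.38 rad (x of plate in the frame of frame below -0.061 m and z of plate in the frame of frame below 0.016 m and angle between the x axis of plate and the x axis of frame, either way round below 0.05 rad and value of joint latch above 1.38 rad and linear speed of plate below 0.01 m/s); the robot touches nothing.
It fails at once if the fingers bear on the plate with more than 20 N (contact force between the fingers and plate above 20 N).
It fails at once if the plate is lifted out of the track or tipped (z of plate in the frame of frame above 0.03 m or angle between plate's own z axis and vertical above 0.15 rad).
It fails at once if a bystander is moved more than 30 mm (distance of any of spatula, loupe, dish, bin, bottle, camera, jar from where it was at the start of the episode above 0.03 m).
It also fails if it takes over 70 s, if anything falls off the work surface, if the arm or the gripper's body presses on something with over 40 N, if the wrist force passes 120 N, or if a joint passes its speed limit or range.

### The arm

A 6-joint arm with a two-finger parallel gripper is mounted at the origin on the work surface. World frame = base frame: x ahead of the robot, y to its left, z up, the work surface at z = 0. Lengths are in m, angles in rad, forces in N, time in s.
With the tool pointing down it reaches from about 0.275 to 0.875 m from the base axis. Payload 12.5 kg.
Tool frame: the origin (TCP) lies on the centre line of the jaws, within the pads' length; the fingertips stand r.finger_overhang ahead of it and the grasp point (between the pads) lies 3 mm ahead of it (r.finger_overhang is the distance from the TCP to the fingertips, in m); z points along the fingers, y is the line along which they close (so a half turn about z gives the same grasp; the last joint's range is limited). The gripper opens to 85 mm and grips with 20 to 120 N. Pads are 22 mm wide; open, the fingers measure 114 mm over their backs; the gripper's body (76 mm by 85 mm) begins 54 mm behind the grasp point. The pads swing forward as they close: fully open they stand 13 mm farther back than shut.
Start: joints at [1.093, 0.351, 1.652, -0, 1.139, -0.085], TCP at [0.21, 0.508, 0.253] pointing down, gripper open.
Joint ranges: [-2.75, 2.75], [-0.79, 2.1], [0.01, 2.65], [-1.57, 4.71], [0.07, 3.14], [-2.87, 2.87]. Speed limits (rad/s): [2.22, 2.22, 2.79, 3.14, 3.14, 3.14].

### API

Orientations are given as a unit quaternion [x, y, z, w].
In Python, from cell import r, optics gives the robot as it stands. The module is installed in compiled form; this text tells all that it offers. Calls block until the motion is done:
- r.move_to(position, orientation): joint-space move of the TCP to a pose.
- r.move_linear(position, rot=None, vel=0.15): straight line of the TCP; rot=None keeps the orientation; vel is the mean speed in m/s.
- r.set_joints(angles): joint-space move.
- r.set_gripper(opening, squeeze=None): opening from 0.0 (shut) to 1.0 (fully open); squeeze is the grip in N (None keeps the last); returns when the fingers have stopped.
- r.sleep(seconds).
- r.inverse_kinematics(position, orientation): joint angles nearest the present ones, or None.
- optics.get_image(name): name is "side" or "top"; returns a dict with "pixels" (400x640x3 uint8, red, green, blue), "depth" (400x640 float32, m along the optical axis (not along the pixel's ray), 0 where there is no reading), "fx", "fy", "cx", "cy" (pixels), "D" ([k1, k2, p1, p2, k3] as OpenCV has them; the pictures are not rectified), "camera_from_world" (4x4, takes a point from world to camera coordinates). Camera axes: x right, y down, z forward; pixel columns grow to the right and rows downward; lengths in m; the calibration is good to about 2 mm. A picture is of the moment at which its call begins.
A pose or a line that the arm cannot do raises r.PlanningError and nothing moves.
- r.hand_in(): hands the job in; it is judged then, once.
Readings, each from a call of its own:
- r.current_t(): time.
- r.current_q(): joint angles.
- r.current_qvel(): joint speeds.
- r.current_effort(): joint torques, N m.
- r.current_tool_pos(): TCP position.
- r.current_ee_rot(): TCP orientation.
- r.current_contact_force(): force on the tool from outside, world axes, zero at the start.
- r.current_torque(): the same for the moment, N m.
- r.current_opening(): opening from 0.0 (shut) to 1.0 (fully open).
- r.current_finger_force(): force on a finger pad.
Only numpy, scipy, OpenCV 4.12 (cv2) and the standard library are available. Lean on these libraries where they do the work, as an engineer would, in place of code of your own. Each camera call takes 0.05 s, during which the arm holds its last target. There are 200 camera calls.

## Working session

There is one attempt and no reset: what is moved stays moved. The work goes in short steps, each a Python script; the robot and the scene stay as the last script left them, time stands still between calls to the robot, and variables do not carry over. Pictures are saved under pics/ and viewed, at most 10 in all, crops included, and the job is handed in when it is done.

```bash
mkdir -p pics
python3 - <<'E'
from cell import r, optics
import cv2,numpy as np,pickle
for n in("top","side"):
    d=optics.get_image(n); pickle.dump(d,open(n+".pkl","wb"))
    cv2.imwrite(f"pics/{n}0.png",d["pixels"][:,:,::-1])
    print(n,d["fx"],d["cx"],d["cy"],d["D"],np.round(d["camera_from_world"],3).tolist())
print(r.finger_overhang,r.current_t(),r.current_contact_force(),r.current_ee_rot())
E
```

```text
top 487.0432976908601 313.7242219119055 198.30302356251386 [0.04217777 0.         0.         0.         0.        ] [[0.014, -1.0, 0.003, -0.02], [-0.995, -0.014, -0.095, 0.521], [0.095, -0.002, -0.995, 1.401], [0.0, 0.0, 0.0, 1.0]]
side 397.80341109889116 323.4221896685331 201.90769385429329 [-0.04094093  0.          0.          0.          0.        ] [[0.955, -0.297, 0.009, -0.502], [-0.208, -0.69, -0.694, 0.149], [0.212, 0.66, -0.72, 1.276], [0.0, 0.0, 0.0, 1.0]]
0.022 0.1 [ 0.08258717  0.03884255 -0.25332357] [ 1.95124004e-01  9.80778433e-01 -5.14879072e-04 -1.53932926e-04]
```

View pics/top0.png

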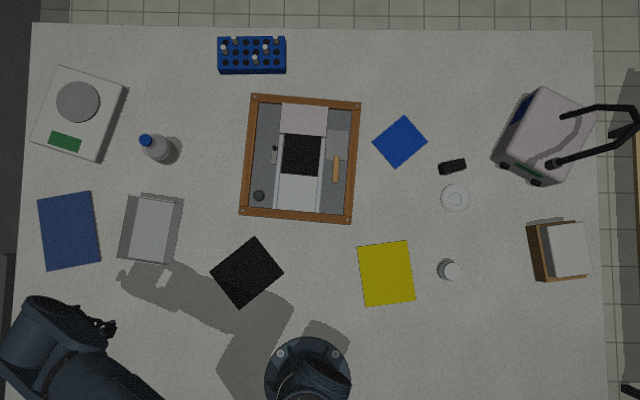

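View pics/side0.png

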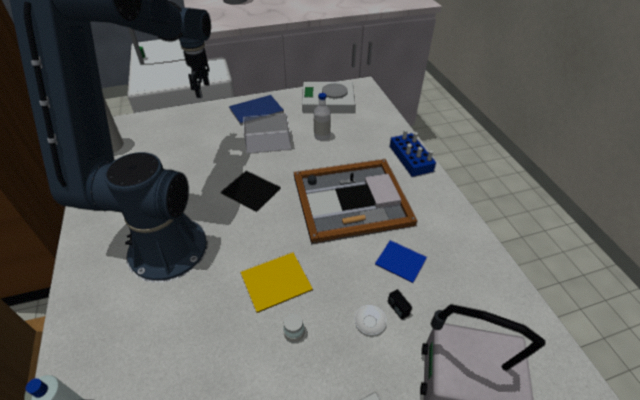

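Two dark slabs resemble the plate: (301,155), in the frame partly under the hood, and (247,273), larger and loose on the table. The blue and yellow slabs are excluded. The one in the frame fits, being the smaller and in the track. I'll confirm it in a crop while measuring the frame.

```bash
cat > h.py <<'E'
import numpy as np,cv2,pickle
def cam(d):
    K=np.array([[d["fx"],0,d["cx"]],[0,d["fy"],d["cy"]],[0,0,1]]);return K,np.array(d["D"],float),np.array(d["camera_from_world"])
def toplane(d,uv,z):
    K,D,T=cam(d);n=cv2.undistortPoints(np.float64(uv).reshape(-1,1,2),K,D)[:,0]
    R,t=T[:3,:3],T[:3,3];c=-R.T@t;v=np.c_[n,np.ones(len(n))]@R
    return c+v*((z-c[2])/v[:,2])[:,None]
def proj(d,P):
    K,D,T=cam(d);return cv2.projectPoints(np.float64(P).reshape(-1,1,3),cv2.Rodrigues(T[:3,:3])[0],T[:3,3],K,D)[0][:,0]
E
python3 - <<'E'
from h import *
d=pickle.load(open("top.pkl","rb"));p=d["pixels"]
hsv=cv2.cvtColor(p,cv2.COLOR_RGB2HSV)
m=((hsv[...,0]<20)&(hsv[...,1]>110)&(hsv[...,2]>50)).astype(np.uint8)
m[:, :230]=0;m[:,370:]=0;m[:85]=0;m[235:]=0
n,l,s,c=cv2.connectedComponentsWithStats(m);i=1+np.argmax(s[1:,4]);print(s[i])
ys,xs=np.where(l==i)
W=toplane(d,np.c_[xs,ys],.03)
rc=cv2.minAreaRect(np.float32(W[:,:2]*1000));print(rc,cv2.boxPoints(rc))
f=6;x0,y0=235,88
c=cv2.resize(p[y0:y0+140,x0:x0+132],None,fx=f*.71,fy=f*.71,interpolation=cv2.INTER_CUBIC)
c=cv2.convertScaleAbs(c,alpha=1.4)
cv2.imwrite("pics/crop.png",c[:,:,::-1]);print(c.shape)
s=pickle.load(open("side.pkl","rb"))
c=cv2.resize(s["pixels"][150:245,285:425],None,fx=5.7,fy=5.7,interpolation=cv2.INTER_CUBIC)
cv2.imwrite("pics/crops.png",c[:,:,::-1])
E
```

```text
[ 239   93  122  131 3417]
((641.010986328125, 29.428298950195312), (327.47900390625, 362.3069152832031), 85.60820770263672) [[ 447.8509  -119.95839]
 [ 809.094   -147.70247]
 [ 834.1711   178.81499]
 [ 472.92798  206.55907]]
(596, 562, 3)
```

View pics/crop.png

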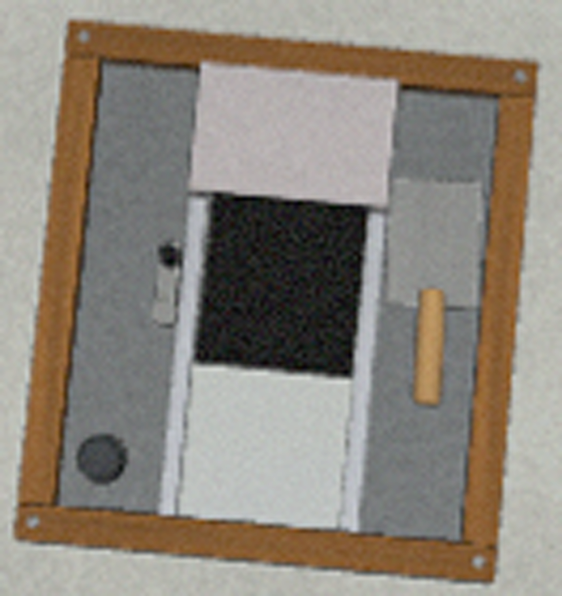

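View pics/crops.png

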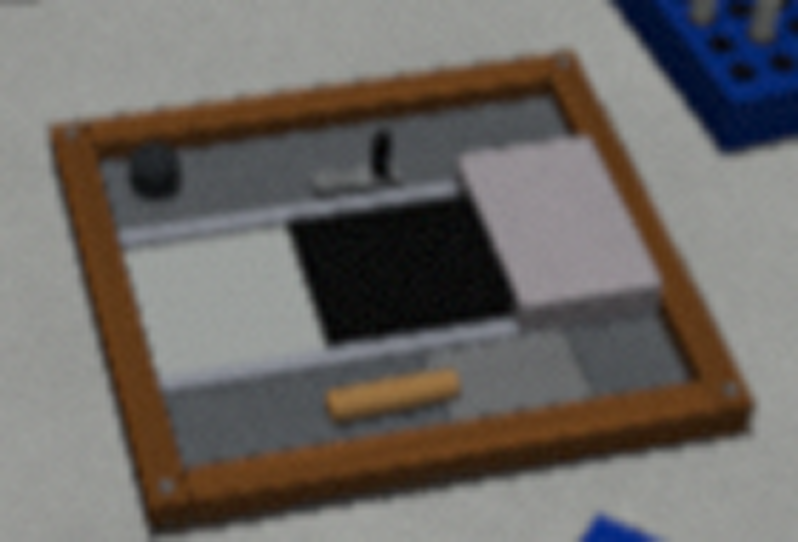

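Crop confirms the plate: black slab at top (301,155), far edge under the hood, clearly smaller than the loose one at (247,273). Latch bar points to +x, with the knob at crop (170,255). I'll check the frame fit by overlaying the model.

```bash
cat >> h.py <<'E'
def fw(P,pose):  # frame mm -> world m
    x,y,a=pose;P=np.atleast_2d(np.float64(P))/1000;c,s=np.cos(a),np.sin(a)
    return np.c_[x+c*P[:,0]-s*P[:,1],y+s*P[:,0]+c*P[:,1],P[:,2]]
E
python3 - <<'E'
from h import *
from scipy.optimize import least_squares
d=pickle.load(open("top.pkl","rb"));s=pickle.load(open("side.pkl","rb"))
f=6*.71
# hand-read features: (frame mm, top crop px)
T=[((95,69,40),(190,193)),((95,-69,40),(388,207)),   # hood near corners
   ((47,78,57.5),(170,247)),                         # knob top
   ((-155,165,30),(16,537)),((-155,-165,30),(493,574))]
S=[((95,69,40),(460,158)),((95,-69,40),(526,305)),((47,78,57.5),(383,132)),((-155,165,30),(53,130)),((-155,-165,30),(150,522))]
A=np.array([a for a,_ in T]);ut=np.array([b for _,b in T])/f+[235,88]-.5+.5/f
B=np.array([a for a,_ in S]);us=np.array([b for _,b in S])/5.7+[285,150]-.5+.5/5.7
rt=lambda p:(proj(d,fw(A,p))-ut);rs=lambda p:(proj(s,fw(B,p))-us)
for nm,fn in(("top",lambda p:rt(p).ravel()),("side",lambda p:rs(p).ravel()),("both",lambda p:np.r_[rt(p).ravel(),rs(p).ravel()])):
    o=least_squares(fn,[.616,.031,-.077],loss="soft_l1");print(nm,o.x,np.round(fn(o.x).reshape(-1,2),1).tolist())
pose=o.x;np.save("pose.npy",pose)
ue=np.array([[195,362],[352,377]])/f+[235,88]-.5+.5/f
w=toplane(d,ue,.020);c,si=np.cos(pose[2]),np.sin(pose[2])
print("plate near corners in frame",((w[:,:2]-pose[:2])@np.array([[c,-si],[si,c]])*1000))
box=lambda a,b,c,e,z:[(a,c,z),(a,e,z),(b,e,z),(b,c,z)]
im=[]
for q,(x0,y0,ww,hh) in((d,(235,85,135,145)),(s,(285,150,140,100))):
    k=5 if q is s else 4
    c=cv2.resize(q["pixels"][y0:y0+hh,x0:x0+ww],None,fx=k,fy=k,interpolation=cv2.INTER_CUBIC)[:,:,::-1].copy()
    for P in(box(-155,210,-165,165,30),box(-130,185,-140,140,30),box(95,185,-69,69,40),box(4,61,71,85,24.5),box(-130,95,-57,57,16),[(47,78,24),(47,78,57.5)]):
        cv2.polylines(c,[np.int32(((proj(q,fw(P,pose))-[x0,y0]+.5)*k))],True,(0,255,0),1)
    im.append(c)
H=max(i.shape[0] for i in im);im=[cv2.copyMakeBorder(i,0,H-i.shape[0],0,0,0) for i in im]
o=np.hstack(im);o=cv2.resize(o,None,fx=800/o.shape[1],fy=800/o.shape[1],interpolation=cv2.INTER_AREA) if o.shape[1]>800 else o
cv2.imwrite("pics/ov.png",o)
E
```

```text
top [ 0.61541337  0.03029223 -0.07512508] [[-0.2, -1.4], [0.2, -0.5], [-0.6, 0.5], [-0.3, -0.0], [1.0, 1.4]]
side [ 0.61425841  0.02980832 -0.07326455] [[-0.3, -0.1], [0.0, 0.7], [0.2, 1.3], [-0.6, -0.3], [0.6, -1.5]]
both [ 0.61490321  0.03026617 -0.0748787 ] [[-0.2, -1.2], [0.2, -0.4], [-0.6, 0.7], [-0.3, 0.2], [1.0, 1.6], [-0.2, -0.1], [0.1, 0.6], [0.4, 1.1], [-0.4, -0.5], [0.6, -1.7]]
plate near corners in frame [[-22.25157193  55.16781586]
 [-22.97877162 -54.0658558 ]]
```

View pics/ov.png

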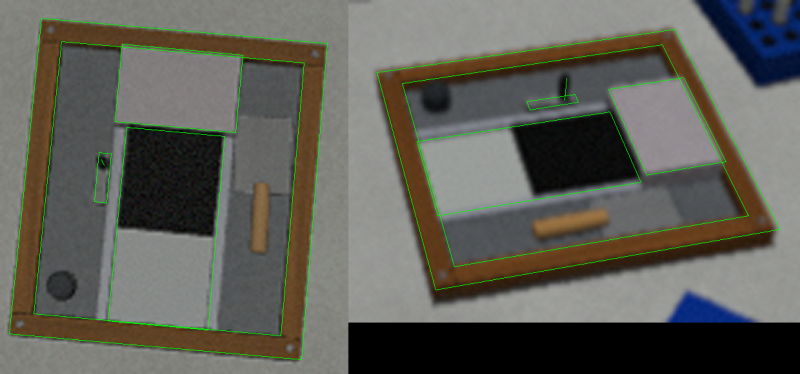

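The overlay fits within about 2 mm. The plate's near edge is at frame x ≈ -22, so it has about 108 mm to travel. I'll move above it and feel for contact.

```bash
cat >> h.py <<'E'
from cell import r,optics
pose=np.load("pose.npy")
def down(ang): return [np.cos(ang/2),np.sin(ang/2),0,0]
def tip(x,y,z): return fw([x,y,z],pose)[0]+[0,0,r.finger_overhang]
Q=down(np.pi+pose[2])
E
python3 - <<'E'
from h import *
r.set_gripper(0.0)
print(r.finger_overhang)
r.move_to(tip(36,0,70),Q); print(r.current_t(),r.current_tool_pos(),r.current_q())
r.move_linear(tip(36,0,28),vel=.1); r.sleep(.3)
f0=np.mean([r.current_contact_force() for _ in range(5)],0);np.save("f0.npy",f0)
t=r.current_t();z=28
print(t,f0)
while z>14:
    z-=.5; r.move_linear(tip(36,0,z),vel=.02); f=r.current_contact_force()-f0
    if f[2]>1.5: break
print(z,f,r.current_t(),r.current_tool_pos()[2]-r.finger_overhang)
np.save("zc.npy",z)
E
```

```text
0.022
3.2583 [0.65081535 0.02839472 0.09226847] [-2.78753886e-02  7.16580933e-01  1.48472690e+00  1.17602389e-04
  9.39955634e-01 -1.52471676e+00]
4.125 [-0.0488856   0.42456445  0.43650209]
19.5 [-0.22682127 -0.94811341  3.44642606] 8.375 0.019719190911142097
```

Run:
```python
from h import *
f0=np.load("f0.npy");z=float(np.load("zc.npy"))
def F():
    return np.mean([r.current_contact_force() for _ in range(3)],0)-f0
f=F()
while f[2]<12 and z>15:
    z-=.2; r.move_linear(tip(36,0,z),vel=.02); r.sleep(.05); f=F()
print("pressed",z,np.round(f,1),r.current_t())
x=36.
while x>-50:
    x-=3; r.move_linear(tip(x,0,z),vel=.03); f=F()
    if abs(f[2]-12)>.7: z+=np.clip((f[2]-12)*.12,-.3,.4)
    if f[2]>16 or f[2]<6 or np.hypot(f[0],f[1])>12: print("odd",x,z,np.round(f,1)); break
    if int(36-x)%9==0: print(x,round(z,2),np.round(f,1))
print(x,z,np.round(f,1),r.current_t(),r.current_tool_pos())
np.save("xz.npy",[x,z])
d=optics.get_image("top");pickle.dump(d,open("t1.pkl","wb"))
cv2.imwrite("pics/t1.png",cv2.resize(d["pixels"][85:230,230:370],None,fx=4,fy=4,interpolation=cv2.INTER_CUBIC)[:,:,::-1])
```

```text
pressed 17.10000000000001 [-4.1 -1.1 13.1] 11.975
27.0 16.51 [ 5.5 -1.2 10.8]
18.0 16.21 [ 5.  -0.7 10.7]
9.0 16.09 [ 5.6 -1.1 12.4]
0.0 16.2 [ 6.1 -1.1 11.6]
-9.0 16.1 [ 6.  -0.7 12.3]
-18.0 16.1 [ 5.7  0.1 12.6]
-27.0 16.1 [ 5.4 -2.2 12.3]
-36.0 16.19 [ 5.9 -1.  12.8]
-45.0 16.29 [ 6.  -1.2 11.6]
-51.0 16.429016464459163 [ 6.1 -1.5 13.1] 19.225 [0.56702399 0.03392737 0.04018246]
```

View pics/t1.png

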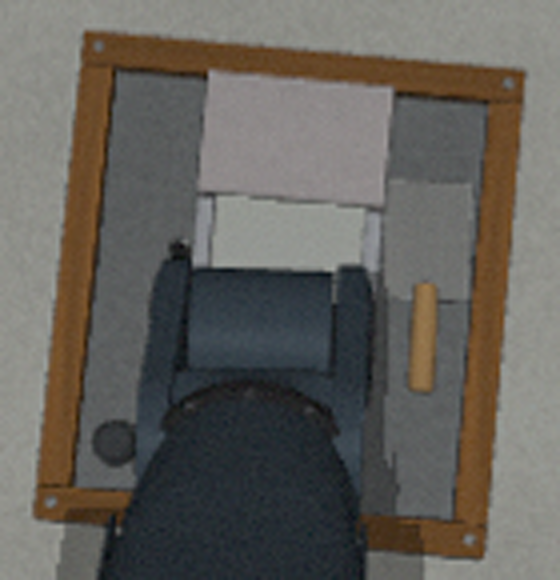

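The plate is moving: bare liner now shows between the hood and the gripper at crop (290,230). I'll continue until it meets the rail.

Run:
```python
from h import *
f0=np.load("f0.npy");x,z=np.load("xz.npy")
def F():
    return np.mean([r.current_contact_force() for _ in range(3)],0)-f0
L=[]
while x>-90:
    st=3 if x>-62 else 1
    x-=st; r.move_linear(tip(x,0,z),vel=.03); f=F()
    L.append((round(float(x)),round(float(z),2),*np.round(f,1).tolist()))
    if np.hypot(f[0],f[1])>8.2: break
    if abs(f[2]-12)>.7: z+=np.clip((f[2]-12)*.12,-.3,.4)
    if f[2]>16 or f[2]<6: break
print(*L,sep="\n");print(r.current_t())
np.save("xz.npy",[x,z])
```

```text
(-54, 16.43, 5.4, -1.1, 11.4)
(-57, 16.43, 6.0, -0.6, 11.9)
(-60, 16.43, 5.6, -1.2, 11.7)
(-63, 16.43, 6.4, -0.6, 12.6)
(-64, 16.43, 7.3, -1.4, 11.7)
(-65, 16.43, 7.1, -1.0, 11.7)
(-66, 16.43, 7.7, -1.3, 12.0)
(-67, 16.43, 6.8, -1.3, 11.0)
(-68, 16.31, 8.4, -0.6, 11.8)
21.525
```

Run:
```python
from h import *
f0=np.load("f0.npy");x,z=np.load("xz.npy")
def F():
    return np.mean([r.current_contact_force() for _ in range(4)],0)-f0
while x>-84:
    x-=1; r.move_linear(tip(x,0,z),vel=.03); f=F()
    print(x,round(z,2),np.round(f,1))
    if abs(f[2]-12)>.7: z+=np.clip((f[2]-12)*.12,-.3,.4)
    if f[2]>16 or f[2]<6 or np.linalg.norm(f)>17.5: break
r.sleep(.3);print(F(),r.current_t())
r.move_linear(tip(x,0,60),vel=.1)
P=tip(-20,150,150); r.move_linear(P,vel=.25);r.move_linear(tip(60,260,200),vel=.25)
d=optics.get_image("top");pickle.dump(d,open("t2.pkl","wb"))
cv2.imwrite("pics/t2.png",cv2.resize(d["pixels"][85:230,230:370],None,fx=4,fy=4,interpolation=cv2.INTER_CUBIC)[:,:,::-1])
s=optics.get_image("side")
print(r.current_t())
```

```text
-69.0 16.31 [ 7.6 -0.5 11.5]
-70.0 16.31 [ 7.3 -0.7 12. ]
-71.0 16.31 [ 7.2 -1.4 12.3]
-72.0 16.31 [ 7.7 -1.2 11.5]
-73.0 16.31 [ 7.4 -1.1 11.8]
-74.0 16.31 [ 7.7 -0.6 12.4]
-75.0 16.31 [ 7.5 -1.2 11.2]
-76.0 16.22 [ 8.4 -0.3 12.6]
-77.0 16.22 [ 8.7 -0.9 11.4]
-78.0 16.22 [ 9.1 -1.2 11.7]
-79.0 16.22 [ 8.9 -1.2 11.9]
-80.0 16.22 [ 9.4 -1.7 11.3]
-81.0 16.13 [ 9.3 -0.9 10.7]
-82.0 15.97 [10.5 -1.1 11. ]
-83.0 15.85 [11.  -1.5 13. ]
-84.0 15.96 [10.2 -1.7 12.5]
[10.3220043  -1.0393352  12.06917027] 25.825
28.1417
```

View pics/t2.png

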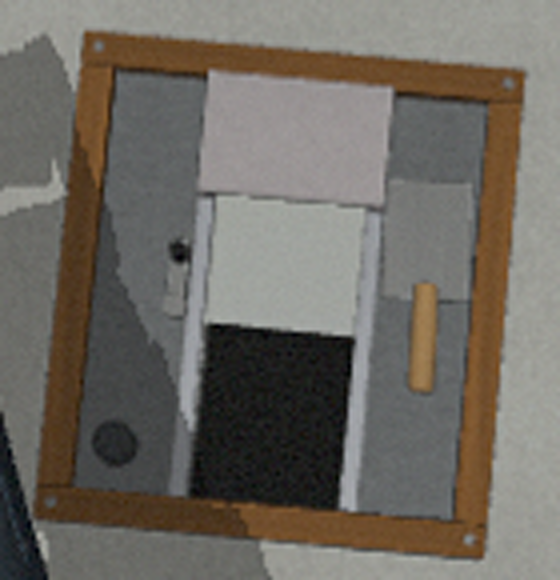

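The plate appears to rest against the near rail: its far edge runs from (207,325) to (355,337), and the latch is still open with its knob at (178,250). I'll check the numbers.

Run:
```python
from h import *
d=pickle.load(open("t2.pkl","rb"))
u=np.array([[207,325],[355,337],[192,496],[340,509]])/4+[230,85]-.375
w=toplane(d,u,.020);c,s=np.cos(pose[2]),np.sin(pose[2])
print((w[:,:2]-pose[:2])@np.array([[c,-s],[s,c]])*1000)
# black profile along the track, brightness along plate centre
for y in(-30,0,30):
    xs=np.arange(-140,20,1.);p=proj(d,fw(np.c_[xs,xs*0+y,xs*0+20],pose)).astype(np.float32)
    g=cv2.remap(cv2.cvtColor(d["pixels"],cv2.COLOR_RGB2GRAY),p[:,0],p[:,1],cv2.INTER_LINEAR).ravel()
    i=np.where(g<70)[0];print(y,xs[i[0]],xs[i[-1]],g[:14],g[-28::2])
```

```text
[[  -2.04738057   54.17802448]
 [  -1.1936879   -55.48543576]
 [-129.0693466    53.09941946]
 [-128.935961    -55.7259103 ]]
-30 -132.0 -2.0 [85 85 84 84 84 83 80 75 69 61 52 42 36 32] [ 25  25  24  68 115 155 162 163 160 161 160 159 161 161]
0 -132.0 -2.0 [85 85 85 85 84 84 82 76 69 61 51 39 31 30] [ 28  24  23  65 115 152 162 162 163 163 161 160 160 162]
30 -140.0 -1.0 [54 54 54 54 63 71 79 71 63 55 45 37 28 28] [ 26  22  22  46  92 140 159 161 161 161 161 161 161 161]
```

The plate is home and square. Next, the latch: approach from the +y side of the knob and sweep along the arc, watching the force.

Run:
```python
from h import *
r.move_linear(tip(47,120,120),vel=.3); r.move_linear(tip(47,120,33),vel=.15); r.sleep(.2)
f0=np.mean([r.current_contact_force() for _ in range(5)],0)
F=lambda:np.mean([r.current_contact_force() for _ in range(3)],0)-f0
print(r.current_t(),f0)
y=120
while y>84:
    y-=1.5; r.move_linear(tip(47,y,33),vel=.04); f=F()
    if np.hypot(*f[:2])>1.2: break
D=y-78; print("contact D",D,np.round(f,1))
q=0.;last=None
while q<2.1:
    q+=.06; dd=max(min(D,22),15)
    x=11+36*np.cos(q)+dd*np.sin(q); y=78-36*np.sin(q)+dd*np.cos(q)
    r.move_linear(tip(x,y,33),vel=.06); f=F()
    t=np.array([-np.sin(q),-np.cos(q)]);print(round(q,2),np.round(f,1).tolist())
    if np.hypot(*f[:2])>9: break
print(r.current_t(),x,y)
```

```text
29.7667 [-0.05949438  0.03675848  1.02003323]
contact D 28.5 [ 0.9 -0.8 -1.5]
0.06 [-0.5, -0.7, -1.2]
0.12 [-0.2, -0.4, -1.2]
0.18 [-0.1, 0.4, -0.9]
0.24 [-0.7, -0.8, -0.9]
0.3 [-0.5, 1.0, -0.4]
0.36 [-0.8, 0.0, -0.7]
0.42 [0.9, -0.3, -1.5]
0.48 [1.3, -0.2, -1.4]
0.54 [1.0, 0.4, -1.1]
0.6 [0.7, -0.4, -1.1]
0.66 [1.6, -0.6, -1.4]
0.72 [0.2, -0.2, -2.0]
0.78 [-0.0, 0.1, -1.5]
0.84 [0.4, 0.9, -1.5]
0.9 [0.3, -0.1, -1.9]
0.96 [-0.0, 0.1, -1.1]
1.02 [0.2, -0.4, -1.8]
1.08 [0.9, -0.9, -0.8]
1.14 [1.0, -0.8, -1.3]
1.2 [0.7, -0.9, -0.6]
1.26 [-0.0, 0.0, -2.1]
1.32 [0.2, 0.5, -0.9]
1.38 [0.4, 0.3, -1.8]
1.44 [0.6, 1.0, -1.1]
1.5 [0.6, -0.2, -1.4]
1.56 [0.3, -0.0, -0.7]
1.62 [-0.1, 0.2, -1.5]
1.68 [0.7, -0.4, -0.3]
1.74 [0.2, 0.4, -1.0]
1.8 [9.8, 1.8, -5.1]
39.5667 24.245372470369112 37.94303920513704
```

Firm stop at the end of the arc. I'll back off and look.

Run:
```python
from h import *
r.move_linear(tip(35,38,33),vel=.1); r.move_linear(tip(35,38,120),vel=.2); r.move_linear(tip(60,260,200),vel=.3);r.sleep(.3)
d=optics.get_image("top");s=optics.get_image("side")
a=cv2.resize(d["pixels"][85:230,230:370],None,fx=3,fy=3,interpolation=cv2.INTER_CUBIC)
b=cv2.resize(s["pixels"][150:245,285:385],None,fx=3.6,fy=3.6,interpolation=cv2.INTER_CUBIC)
b=cv2.copyMakeBorder(b,0,a.shape[0]-b.shape[0],0,0,0)
cv2.imwrite("pics/t3.png",np.hstack([a,b])[:,:,::-1])
for q in(0,1.38,1.57):
    print(q,(proj(d,fw([11+36*np.cos(q),78-36*np.sin(q),57.5],pose))[0]-[230,85]+.4)*3,(proj(s,fw([11+36*np.cos(q),78-36*np.sin(q),57.5],pose))[0]-[285,150]+.4)*3.6)
print(r.current_t())
```

```text
0 [133.02123172 185.09835709] [243.23728392  87.44439402]
1.38 [166.77113094 218.20192666] [224.64233701 115.1206722 ]
1.57 [166.78371865 225.23159079] [218.18194545 116.5767447 ]
41.75
```

View pics/t3.png

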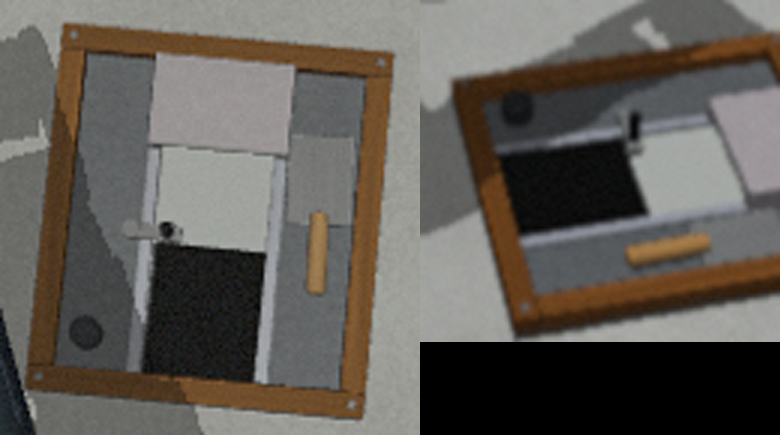

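The latch bar lies across the track from (123,228) to (182,234), parallel to the hood's edge. The knob at (168,227) matches about 1.57 rad. The plate is home and the bystanders in the frame are unmoved.

```bash
python3 -c "
from cell import r
print(r.hand_in(),r.current_t())"
```

```text
the job is handed in; nothing more can be done
the job is handed in; nothing more can be done
```

The plate is home against the near rail and the latch is turned across behind it to its end stop, about 1.57 rad by camera; the plate was pressed at about 11–13 N (16–17 N in all with the pull), and I handed the job in at about 42 s, though no verdict came back.

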